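# Swing the ring camera over the red culture dish and take its picture

### The job

Push the blue swing arm of the ring camera sideways with a fingertip, gently, until the ring stands still centred over the red culture dish; then press the green shutter button all the way down and let it come up again. Take no picture of anything else, do not grip or lift anything, and leave the ring over the red dish and the dishes, vial, bottle, jar and beaker where they stand.

Things in the scene. Friction and masses are not known exactly. Their poses are not given: they have to be found in the camera images.
- boom (a joint): angle of the blue swing arm about its upright pivot, rad; 0 = arm along the -x axis of stand (at stand yaw 0: straight towards the robot), growing counter-clockwise seen from above; stops at -1.15 and 1.15. It turns with light friction (about 1.3 N of push at push_spot), has no spring and stays where it is left
- pivot (a point): on the pivot axis, at the mid-height of the swing arm (95 mm above the work surface). A round black cap 42 mm across stands here, its top 18 mm above this point
- push_spot (a point): on the centreline of the blue arm, 95 mm out from the pivot, the place to push. The arm is a straight level bar 14 mm wide and 20 mm tall, centred on this height (85 to 105 mm above the work surface), free from 25 mm to 130 mm from the pivot; below it is open air down to the dishes
- lens (a point): centre of the white ring at the end of the arm, 170 mm from the pivot, at the same height; the ring measures about 50 mm inside and 76 mm outside and is 16 mm tall; clear lens in it
- stand: fixed inspection stand: black stage plate 260 x 300 x 8 mm with a steel post; origin on the work surface under the pivot, z up. The plate reaches from x = -210 to +50 mm and y = -150 to +150 mm in this frame
- dish_red: loose flat round culture dish with red filling, 56 mm across, 12 mm high, one of three on the stage plate; origin at the centre of its underside. All three dish places lie under the ring's path, within 5 mm
- dish_yellow: the same dish with yellow filling; leave alone
- dish_green: the same dish with green filling; leave alone
- shutter (a joint): travel of the green shutter button, m: 0 up, 0.006 fully down; spring return, fully down takes 5 N
- shutter_top (a point): centre of the top face of the green round button, 28 mm across, on a small white housing fixed on the bench to the robot's right of the stand; press straight down
- vial: small loose amber vial with white cap, 24 mm across, 50 mm high, on the stage plate beside the post; origin at its underside; leave alone
- reagent: loose red bottle with white cap, 38 mm across, 75 mm high; origin at its underside; leave alone
- jar: loose amber jar with blue cap, 66 mm across, 90 mm high; origin at its underside; leave alone
- beaker: loose glass beaker, 64 mm across, 85 mm high; origin at its underside; leave alone
Not all that is in view belongs to the job. What is meant by the part that bears shutter is not black or purple, and is the larger of those in its own colour.

How it is judged:
By the outcome, as a careful person would: the job done as asked, in the order asked, and still so for the second after the job is handed in, with the robot touching nothing.
It also fails if it takes over 53 s, if anything falls off the work surface, if the arm or the gripper's body presses on something with over 40 N, if the wrist force passes 120 N, or if a joint passes its speed limit or range.

### The arm

A 6-joint arm with a two-finger parallel gripper is mounted at the origin on the work surface. World frame = base frame: x ahead of the robot, y to its left, z up, the work surface at z = 0. Lengths are in m, angles in rad, forces in N, time in s.
With the tool pointing down it reaches from about 0.375 to 0.9 m from the base axis. Payload 3.1 kg.
Tool frame: the origin (TCP) lies midway between the tips of the shut fingers; the grasp point (between the pads) lies 19 mm behind it; z points along the fingers, y is the line along which they close (so a half turn about z gives the same grasp; the last joint's range is limited). The gripper opens to 87 mm and grips with 3 to 60 N. Pads are 19 mm wide; open, the fingers measure 117 mm over their backs; the gripper's body (75 mm by 190 mm) begins 51 mm behind the grasp point.
Start: joints at [1.117, 0.527, 1.433, -0, 1.181, -0.178], TCP at [0.17, 0.602, 0.223] pointing down, gripper open.
Joint ranges: [-3.08, 3.08], [-0.75, 2.2], [0.22, 2.44], [-1.43, 4.57], [0, 2.65], [-2.85, 2.85]. Speed limits (rad/s): [2.79, 2.79, 3.14, 3.14, 3.14, 3.14].

### API

Orientations are given as a unit quaternion [x, y, z, w].
In Python, from rig import robot gives the robot as it stands.
- The arm moves only by the shell command python3 -m jog 'ROWS' [FORCE]. ROWS is a JSON object of lists of equal length, an entry for each row: "dp": the shift along the tool's x, y, z in mm, a list of three; "delta_rot": the turn, a rotation vector about the tool's x, y, z in rad, a list of three; "gripper": the opening, from -1 (shut) to 1 (fully open). A call has 1 to 12 rows; each row is the pose to reach, as a shift and turn from the pose commanded when the call began, along the tool's axes at that moment; what a row does not reach only later rows make up. A row lasts 1/10 s, in which the tool goes at most 50 mm and 8.59 degrees, less where a joint would pass 70% of its speed; a pose out of reach is approached as far as the arm can. A call with a gripper value outside its range is refused whole. The fingers move at their own pace and stop on an object; FORCE is the grip in N (left out, the last holds). Time passes only in rows, so rows that repeat a pose let the fingers close. It gives the time, the measured TCP pose, the force, the opening and the grip force at its end, in the units of the state.
- robot.get_obs(): the state, without advancing time (a new reading comes with each control period).
- robot.camera(name): name is "side" or "top"; returns the picture (384x512x3 uint8, red, green, blue); there is no depth.
- robot.camera_model(name): a dict with "fx", "fy", "cx", "cy" (pixels), "k1" (the pictures are not rectified: a ray, as slopes to the right and down, at radius r is drawn at 1 + k1 r^2 times it, then the intrinsics apply), "xyz" and "orientation" of the camera in the world. Camera axes: x right, y down, z forward; pixel columns grow to the right and rows downward; lengths in m; the calibration is good to about 2 mm. A picture is of the moment at which its call begins. camera_model takes no time and is no camera call.
- robot.hand_in(): hands the job in; it is judged then, once.
Trained networks look in the newest picture that a camera, given by its name, has taken for a name from the list of things; names that differ only in an ending like _2 or _b are one class to them, and where a whole thing is asked for, a point or a joint stands for the part that bears it (a point fixed in the world has none). Each returns a list of dicts, best first, with "score" (0 to 1); they miss things now and then, are a little off and sometimes report something else, mostly with a low value. They report only what shows in the picture. A call takes as long as a camera call. They do not tell look-alikes from the thing itself.
- robot.search_frame(name, camera): "rect" ([left, top, right, bottom] in pixels, round what is visible of it).
The state is a dict: "time": time; "q": joint angles; "joint_velocities": joint speeds; "joint_torque": joint torques, N m; "position": TCP position; "tool_rot": TCP orientation; "ft_force": force on the tool from outside, world axes, zero at the start; "moment": the same for the moment, N m; "grip_width": finger opening in m; "grip_force": force on a finger pad.
Only numpy, scipy, OpenCV 4.12 (cv2) and the standard library are available. Lean on these libraries where they do the work, as an engineer would, in place of code of your own. Each camera call takes 0.05 s, during which the arm holds its last target. There are 200 camera calls.

## Working session

There is one attempt and no reset: what is moved stays moved. The work goes in short steps, Python scripts to look and compute and a shell command to move; the robot and the scene stay as the last step left them, time stands still between calls to the robot, and variables do not carry over. Pictures are saved under pics/ and viewed, at most 10 in all, crops included, and the job is handed in when it is done.

```bash
mkdir -p pics; cat > h.py <<'E'
import numpy as np, cv2
from scipy.spatial.transform import Rotation as R
from rig import robot
def ray(cam,u,v):
    m=robot.camera_model(cam); K=np.array([[m['fx'],0,m['cx']],[0,m['fy'],m['cy']],[0,0,1.]])
    p=cv2.undistortPoints(np.array([[[u,v]]],float),K,np.array([m['k1'],0,0,0.]))[0,0]
    return np.array(m['xyz']),R.from_quat(m['orientation']).apply([p[0],p[1],1])
def at(cam,u,v,z):
    o,d=ray(cam,u,v); return o+d*(z-o[2])/d[2]
E
python3 - <<'E'
from h import *
for c in("top","side"):
    im=robot.camera(c); cv2.imwrite(f"pics/{c}0.png",cv2.cvtColor(im,cv2.COLOR_RGB2BGR)); print(robot.camera_model(c))
    for n in("boom","pivot","lens","dish_red","dish_yellow","dish_green","shutter","vial","reagent","jar","beaker","stand"):
        print(c,n,[(np.round(r['rect']).tolist(),round(r['score'],2)) for r in robot.search_frame(n,c)][:4])
o=robot.get_obs();print(o['time'],o['position'],R.from_quat(o['tool_rot']).as_matrix().round(3))
E
```

```text
{'fx': 429.0566518463647, 'fy': 429.0566518463647, 'cx': 256.2666252721788, 'cy': 191.28659026917788, 'k1': -0.12166954740802274, 'xyz': array([0.37202775, 0.00501092, 1.16211892]), 'orientation': array([ 0.70651606, -0.70375938,  0.05956571, -0.04482989])}
top boom [([215.0, 153.0, 265.0, 241.0], 0.63)]
top pivot [([218.0, 154.0, 268.0, 240.0], 0.9)]
top lens [([217.0, 154.0, 267.0, 242.0], 0.86)]
top dish_red [([175.0, 208.0, 196.0, 230.0], 0.7)]
top dish_yellow [([224.0, 222.0, 242.0, 240.0], 0.58)]
top dish_green [([265.0, 203.0, 282.0, 218.0], 0.57)]
top shutter [([363.0, 228.0, 377.0, 237.0], 0.65), ([359.0, 202.0, 370.0, 211.0], 0.64), ([364.0, 170.0, 369.0, 178.0], 0.45), ([391.0, 203.0, 397.0, 208.0], 0.43)]
top vial [([182.0, 165.0, 192.0, 175.0], 0.63), ([215.0, 155.0, 268.0, 237.0], 0.44)]
top reagent [([392.0, 157.0, 408.0, 171.0], 0.75), ([182.0, 165.0, 192.0, 172.0], 0.38)]
top jar [([89.0, 187.0, 120.0, 209.0], 0.7)]
top beaker [([86.0, 139.0, 118.0, 168.0], 0.88)]
top stand [([173.0, 146.0, 289.0, 250.0], 0.75), ([388.0, 156.0, 408.0, 171.0], 0.62)]
{'fx': 383.707384
[... 533 characters left out ...]
78), ([183.0, 157.0, 305.0, 242.0], 0.39)]
side dish_green [([245.0, 214.0, 269.0, 231.0], 0.48)]
side shutter [([295.0, 286.0, 308.0, 295.0], 0.5), ([342.0, 293.0, 355.0, 304.0], 0.48)]
side vial [([224.0, 158.0, 271.0, 205.0], 0.74), ([238.0, 160.0, 250.0, 175.0], 0.58)]
side reagent [([378.0, 258.0, 396.0, 285.0], 0.94)]
side jar [([184.0, 133.0, 204.0, 162.0], 0.71), ([378.0, 257.0, 396.0, 288.0], 0.28)]
side beaker [([210.0, 124.0, 225.0, 152.0], 0.66)]
side stand [([184.0, 155.0, 302.0, 245.0], 0.97), ([319.0, 266.0, 328.0, 278.0], 0.55), ([377.0, 258.0, 392.0, 285.0], 0.37)]
1.3 [0.16954469 0.60153125 0.22254156] [[-0.962  0.271  0.   ]
 [ 0.271  0.962 -0.   ]
 [-0.    -0.    -1.   ]]
```

View pics/top0.png

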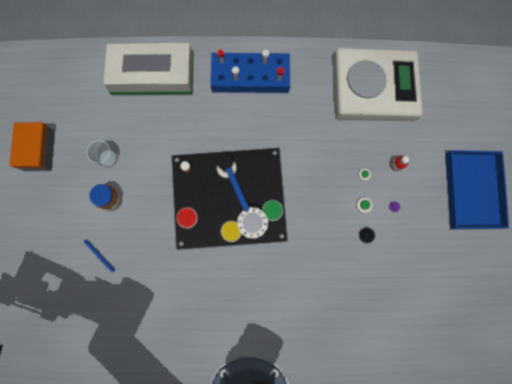

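View pics/side0.png

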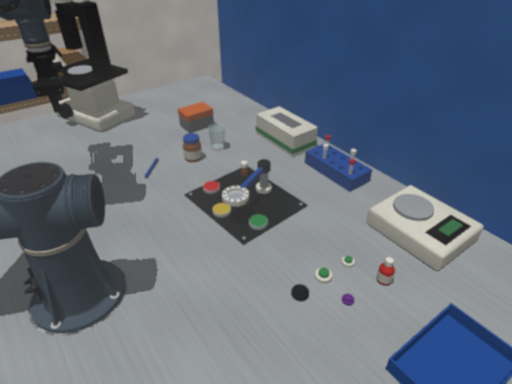

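```bash
python3 - <<'E'
from h import *
im=cv2.cvtColor(robot.camera("top"),cv2.COLOR_RGB2BGR)
a=cv2.resize(im[140:255,165:295],None,fx=4.5,fy=4.5,interpolation=cv2.INTER_CUBIC)
b=cv2.resize(im[160:250,350:420],None,fx=2.8,fy=2.8,interpolation=cv2.INTER_CUBIC)
c=np.zeros((a.shape[0],a.shape[1]+b.shape[1],3),np.uint8);c[:,:a.shape[1]]=a;c[:b.shape[0],a.shape[1]:]=b
cv2.imwrite("pics/crop1.png",c);print(c.shape)
E
```

```text
(518, 781, 3)
```

View pics/crop1.png

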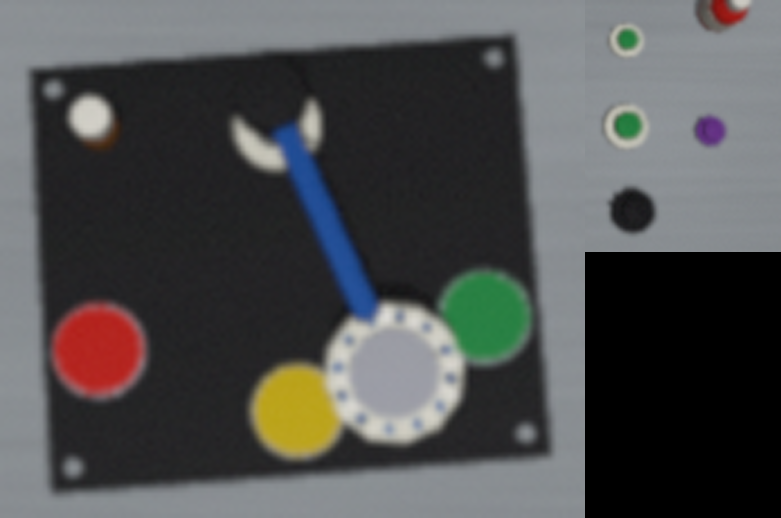

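```bash
cat >> h.py <<'E'
def px(x,y): return (x+.5)/4.5+164.5,(y+.5)/4.5+139.5
def blob(im,f,box):
    x0,y0,x1,y1=box; s=im[y0:y1,x0:x1].astype(int); m=f(s[...,0],s[...,1],s[...,2]).astype(np.uint8)
    n,_,st,c=cv2.connectedComponentsWithStats(m); i=1+np.argmax(st[1:,4]); return c[i]+[x0,y0],st[i,4]
isred=lambda r,g,b:(r>g+60)&(r>b+60)
isgrn=lambda r,g,b:(g>r+30)&(g>b+20)
isblu=lambda r,g,b:(b>r+50)&(b>g+30)
E
cat > m.py <<'E'
from h import *
im=robot.camera("top")
C=[(30,70),(513,37),(551,455),(53,491)]
P=np.array([at("top",*px(*c),0.008)[:2] for c in C])
L=np.array([(50,150),(50,-150),(-210,-150),(-210,150)])/1000
lm,pm=L.mean(0),P.mean(0);H=(L-lm).T@(P-pm);yaw=np.arctan2(H[0,1]-H[1,0],H[0,0]+H[1,1])
M=np.array([[np.cos(yaw),-np.sin(yaw)],[np.sin(yaw),np.cos(yaw)]])
piv=pm-M@lm; print("pivot",piv,"yaw",yaw,"resid mm",((P-(L@M.T+piv))*1000).round(1).tolist())
ang=lambda p:(np.arctan2(*(M.T@(p-piv))[::-1])-np.pi+np.pi)%(2*np.pi)-np.pi
def rep(n,p): 
    a=ang(p[:2]); a=(a)%(2*np.pi)-np.pi
    print(n,p.round(4),"r",np.linalg.norm(p[:2]-piv).round(4),"boom",a.round(4))
for n,f,b in(("red",isred,(170,200,205,240)),):
    c,s=blob(im,f,b);rep(n,at("top",*c,.02))
rep("yellow",at("top",*px(298,411),.02));rep("green",at("top",*px(486,317),.02))
rep("ring",at("top",*px(395,372),.103))
rep("vial",at("top",*px(91,117),.058))
# arm axis
s=im[150:225,200:280].astype(int);m=isblu(s[...,0],s[...,1],s[...,2]);ys,xs=np.nonzero(m)
B=np.array([at("top",x+200,y+150,.105)[:2] for x,y in zip(xs,ys)]);c=B.mean(0);d=np.linalg.svd(B-c,full_matrices=False)[2][0]
print("arm c",c,"dir",d,"pivot off line mm",1000*np.cross(d,piv-c))
for box in((355,195,376,215),(355,165,376,185)):
    c,s=blob(im,isgrn,box);print("btn top",c,s,at("top",*c,.03).round(4))
im=robot.camera("side")
for box in((312,262,336,284),(340,252,356,267)):
    c,s=blob(im,isgrn,box);print("btn side",c,s);
    for z in(.02,.03,.04):print(z,at("side",*c,z).round(4))
c,s=blob(im,isred,(198,178,222,198));rep("red side",at("side",*c,.018))
E
python3 m.py
```

```text
pivot [0.60648299 0.06329007] yaw 0.07939769464847696 resid mm [[-1.1, -0.9], [-2.3, 1.8], [1.2, 1.0], [2.2, -1.8]]
red [0.4712 0.1678 0.02  ] r 0.1709 boom 2.4043
yellow [0.4353 0.0487 0.02  ] r 0.1718 boom -3.1357
green [ 0.4915 -0.0626  0.02  ] r 0.1704 boom -2.3903
ring [ 0.4523 -0.0075  0.103 ] r 0.1697 boom -2.7904
vial [0.6036 0.1699 0.058 ] r 0.1067 boom 1.5184
arm c [0.53408752 0.03051022] dir [-0.91199126 -0.41020962] pivot off line mm -0.19761844069048073
btn top [365.         204.11940299] 67 [ 0.5073 -0.3114  0.03  ]
btn top [364.92105263 173.44736842] 38 [ 0.5913 -0.3142  0.03  ]
btn side [323.54794521 271.79452055] 73
0.02 [ 0.5068 -0.3138  0.02  ]
0.03 [ 0.4998 -0.3195  0.03  ]
0.04 [ 0.4928 -0.3252  0.04  ]
btn side [348.08108108 258.45945946] 37
0.02 [ 0.5898 -0.3196  0.02  ]
0.03 [ 0.5817 -0.3252  0.03  ]
0.04 [ 0.5735 -0.3308  0.04  ]
red side [0.4731 0.1745 0.018 ] r 0.1737 boom 2.3671m.py:21: DeprecationWarning: Arrays of 2-dimensional vectors are deprecated. Use arrays of 3-dimensional vectors instead. (deprecated in NumPy 2.0)
  print("arm c",c,"dir",d,"pivot off line mm",1000*np.cross(d,piv-c))
```

```bash
cat > t.py <<'E'
import sys
from h import *
# world target x y z yaw_of_tool_y(deg) -> dp mm, drot in current tool axes
o=robot.get_obs();T=R.from_quat(o['tool_rot']);p=np.array(o['position'])
def to(x,y,z,yd):
    d=T.inv().apply(np.array([x,y,z])-p)*1000; a=np.radians(yd); 
    D=R.from_matrix(np.array([[np.sin(a),np.cos(a),0],[-np.cos(a),np.sin(a),0],[0,0,-1]]).T.T)
    ya=np.array([np.cos(a),np.sin(a),0]);za=np.array([0,0,-1]);D=R.from_matrix(np.stack([np.cross(ya,za),ya,za],1))
    return d.round(1).tolist(),(T.inv()*D).as_rotvec().round(3).tolist()
print("t",o['time'],p.round(4),"yaw_y",np.degrees(np.arctan2(*T.as_matrix()[[1,0],1])).round(1),"F",np.round(o['ft_force'],2),"q",np.round(o['q'],2))
E
python3 -m jog '{"dp":[[-521,-493,0],[-521,-493,0],[-521,-493,0],[-521,-493,0],[-521,-493,0],[-521,-493,0],[-521,-493,0],[-521,-493,0],[-521,-493,0],[-521,-493,0],[-521,-493,0],[-521,-493,0]],"delta_rot":[[0,0,-0.1],[0,0,-0.2],[0,0,-0.3],[0,0,-0.4],[0,0,-0.5],[0,0,-0.6],[0,0,-0.703],[0,0,-0.703],[0,0,-0.703],[0,0,-0.703],[0,0,-0.703],[0,0,-0.703]],"gripper":[-1,-1,-1,-1,-1,-1,-1,-1,-1,-1,-1,-1]}' 10
python3 - <<'E'
from t import *
print(to(.5376,-.0144,.223,114.6),to(.5376,-.0144,.08,114.6))
E
```

```text
time: 2.65
position: [0.4781, 0.0844, 0.2229]
tool_rot: [-0.212, 0.977, -0.0, 0.0]
ft_force: [1.5, 0.5, 1.5]
grip_width: 0.0025
grip_force: 0.0
t 2.65 [0.4781 0.0844 0.2229] yaw_y 114.5 F [1.5  0.54 1.48] q [-0.06  0.34  1.77  0.    1.03 -2.05]Traceback (most recent call last):
  File "<stdin>", line 2, in <module>
  File "t.py", line 7, in to
    D=R.from_matrix(np.array([[np.sin(a),np.cos(a),0],[-np.cos(a),np.sin(a),0],[0,0,-1]]).T.T)
  File "scipy/spatial/transform/_rotation.pyx", line 1143, in scipy.spatial.transform._rotation.Rotation.from_matrix
ValueError: Non-positive determinant (left-handed or null coordinate frame) in rotation matrix 0: [[ 0.90923611 -0.41628079  0.        ]
 [ 0.41628079  0.90923611  0.        ]
 [ 0.          0.         -1.        ]].
```

```bash
sed -i '/\.T\.T/d; s/; a=np.radians(yd); $/; a=np.radians(yd)/' t.py
python3 - <<'E'
from t import *
print(to(.5376,-.0144,.223,114.6),to(.5376,-.0144,.08,114.6))
E
```

```text
t 2.65 [0.4781 0.0844 0.2229] yaw_y 114.5 F [1.5  0.54 1.48] q [-0.06  0.34  1.77  0.    1.03 -2.05]
([-13.2, -114.6, -0.1], [-0.0, 0.001, -0.002]) ([-13.1, -114.5, 142.9], [-0.0, 0.001, -0.002])
```

```bash

python3 -m jog '{"dp":[[-13,-50,0],[-13,-100,0],[-13,-114,0],[-13,-114,0],[-13,-114,45],[-13,-114,90],[-13,-114,125],[-13,-114,143],[-13,-114,143],[-13,-114,143],[-13,-114,143]],"delta_rot":[[0,0,0],[0,0,0],[0,0,0],[0,0,0],[0,0,0],[0,0,0],[0,0,0],[0,0,0],[0,0,0],[0,0,0],[0,0,0]],"gripper":[-1,-1,-1,-1,-1,-1,-1,-1,-1,-1,-1]}'
python3 - <<'E'
from t import *
im=cv2.cvtColor(robot.camera("top"),cv2.COLOR_RGB2BGR)
cv2.imwrite("pics/a.png",cv2.resize(im[130:260,150:320],None,fx=4,fy=4,interpolation=cv2.INTER_CUBIC))
# plan: finger centre on arc, offset from arm centreline by h
piv=np.array([.6065,.0633]);yaw=.0794
for h in(.022,):
  for b in np.arange(.351,-.8,-.1):
    th=np.pi+yaw+b;c=piv+.095*np.array([np.cos(th),np.sin(th)])-h*np.array([np.sin(th),-np.cos(th)])
    print(b.round(3),*to(*c,.08,np.degrees(th)-90))
E
```

```text
time: 3.75
position: [0.537, -0.0113, 0.081]
tool_rot: [-0.213, 0.977, -0.0, 0.001]
ft_force: [0.2, -0.6, -0.1]
grip_width: 0.0004
grip_force: 0.0
t 3.75 [ 0.537  -0.0113  0.081 ] yaw_y 114.6 F [ 0.23 -0.57 -0.1 ] q [-0.23  0.62  1.77  0.    0.74 -2.23]
0.351 [0.8, 16.8, 1.0] [-0.001, 0.002, -0.001]
0.251 [2.5, 26.4, 1.0] [-0.001, 0.002, 0.099]
0.151 [3.3, 36.1, 1.0] [-0.001, 0.002, 0.199]
0.051 [3.0, 45.8, 1.0] [-0.001, 0.002, 0.299]
-0.049 [1.9, 55.5, 0.9] [-0.001, 0.002, 0.399]
-0.149 [-0.3, 65.0, 0.9] [-0.001, 0.002, 0.499]
-0.249 [-3.3, 74.3, 0.9] [-0.001, 0.002, 0.599]
-0.349 [-7.3, 83.1, 0.9] [-0.001, 0.002, 0.699]
-0.449 [-12.2, 91.6, 0.9] [-0.001, 0.003, 0.799]
-0.549 [-17.9, 99.5, 0.9] [-0.0, 0.003, 0.899]
-0.649 [-24.3, 106.8, 0.9] [-0.0, 0.003, 0.999]
-0.749 [-31.4, 113.5, 0.9] [-0.0, 0.003, 1.099]
```

View pics/a.png

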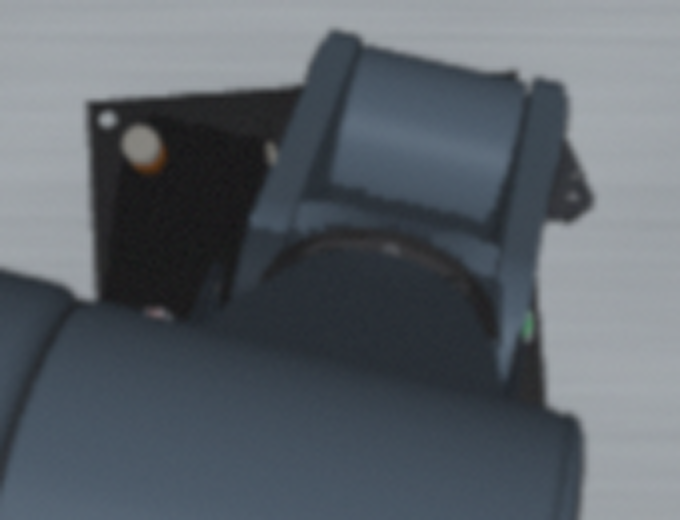

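```bash

python3 -m jog '{"dp":[[0,6,1],[0,12,1],[1,17,1],[2,21.5,1],[2.5,26.5,1],[3,31,1],[3.3,36,1],[3.2,41,1],[3,46,1],[2.5,51,1],[2,55.5,1],[1,60,1]],"delta_rot":[[0,0,0],[0,0,0],[0,0,0],[0,0,0.05],[0,0,0.1],[0,0,0.15],[0,0,0.2],[0,0,0.25],[0,0,0.3],[0,0,0.35],[0,0,0.4],[0,0,0.45]],"gripper":[-1,-1,-1,-1,-1,-1,-1,-1,-1,-1,-1,-1]}'
python3 - <<'E'
from t import *
im=cv2.cvtColor(robot.camera("side"),cv2.COLOR_RGB2BGR)
cv2.imwrite("pics/b.png",cv2.resize(im[140:260,170:320],None,fx=4,fy=4,interpolation=cv2.INTER_CUBIC))
piv=np.array([.6065,.0633]);yaw=.0794
for h in(.022,):
  for b in np.arange(-.149,-.8,-.05):
    th=np.pi+yaw+b;c=piv+.095*np.array([np.cos(th),np.sin(th)])-h*np.array([np.sin(th),-np.cos(th)])
    print(b.round(3),*to(*c,.08,np.degrees(th)-90))
E
```

```text
time: 5.0
position: [0.5098, 0.0424, 0.0787]
tool_rot: [0.012, 1.0, -0.0, -0.0]
ft_force: [-0.6, -1.7, 0.9]
grip_width: 0.0002
grip_force: 0.7
t 5.0 [0.5098 0.0424 0.0787] yaw_y 88.7 F [-0.65 -1.7   0.91] q [-0.14  0.61  1.84 -0.    0.7  -1.68]
-0.149 [-0.3, 5.6, -1.3] [-0.001, -0.001, 0.046]
-0.199 [0.5, 10.4, -1.3] [-0.001, -0.001, 0.096]
-0.249 [1.0, 15.2, -1.3] [-0.001, -0.001, 0.146]
-0.299 [1.3, 20.1, -1.3] [-0.001, -0.001, 0.196]
-0.349 [1.3, 25.0, -1.3] [-0.001, -0.001, 0.246]
-0.399 [1.1, 29.9, -1.3] [-0.001, -0.001, 0.296]
-0.449 [0.7, 34.7, -1.3] [-0.001, -0.001, 0.346]
-0.499 [-0.0, 39.5, -1.3] [-0.001, -0.001, 0.396]
-0.549 [-1.0, 44.3, -1.3] [-0.001, -0.001, 0.446]
-0.599 [-2.2, 49.0, -1.3] [-0.001, -0.001, 0.496]
-0.649 [-3.6, 53.7, -1.3] [-0.001, -0.001, 0.546]
-0.699 [-5.2, 58.3, -1.3] [-0.001, -0.0, 0.596]
-0.749 [-7.1, 62.8, -1.3] [-0.001, -0.0, 0.646]
-0.799 [-9.2, 67.2, -1.3] [-0.001, -0.0, 0.696]
```

View pics/b.png

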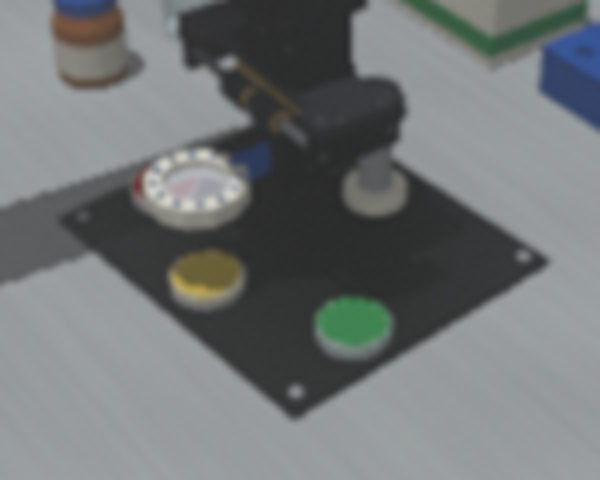

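```bash
python3 - <<'E'
from h import *
piv=np.array([.6065,.0633]);yaw=.0794
def bm(p): return (np.arctan2(p[1]-piv[1],p[0]-piv[0])-yaw)%(2*np.pi)-np.pi
p=at("side",170+195.5/4-.5,140+184/4-.5,.103);print(p,bm(p),np.hypot(*(p[:2]-piv)))
im=cv2.imread("pics/side0.png");
p=at("side",236,195.5,.103);print("initial, nominal .351",p,bm(p),np.hypot(*(p[:2]-piv)))
o=robot.get_obs();f=np.array(o['position'])[:2]-piv
for h in(.018,.02,.022,.024,.026):print(h,(np.arctan2(f[1],f[0])-yaw)%(2*np.pi)-np.pi-np.arcsin(h/np.hypot(*f)))
E
```

```text
[0.43399771 0.0559515  0.103     ] -0.03682629764950773 0.17265873790619957
initial, nominal .351 [ 0.44834921 -0.01412472  0.103     ] 0.3758629215675473 0.17608594893677407
0.018 -0.056944223280113254
0.02 -0.07750986722493522
0.022 -0.09816305817842957
0.024 -0.11891385441361396
0.026 -0.13977272384848205
```

```bash

python3 -m jog '{"dp":[[0,5.5,0],[0.5,10.5,0],[1,15,0],[1.3,20,0],[1.3,25,0],[1,30,0],[0.7,34.5,0],[0,39.5,0],[-1,44,0],[-2,49,0],[-3,52,0],[-4,54,0]],"delta_rot":[[0,0,0.05],[0,0,0.1],[0,0,0.15],[0,0,0.2],[0,0,0.25],[0,0,0.3],[0,0,0.35],[0,0,0.4],[0,0,0.45],[0,0,0.5],[0,0,0.53],[0,0,0.55]],"gripper":[-1,-1,-1,-1,-1,-1,-1,-1,-1,-1,-1,-1]}'
python3 - <<'E'
from t import *
piv=np.array([.6065,.0633]);yaw=.0794
f=np.array(p)[:2]-piv
for h in(.016,.018,.02):print(h,(np.arctan2(f[1],f[0])-yaw)%(2*np.pi)-np.pi-np.arcsin(h/np.hypot(*f)),np.hypot(*f))
for c in("side","top"):
    im=cv2.cvtColor(robot.camera(c),cv2.COLOR_RGB2BGR);cv2.imwrite(f"pics/c_{c}.png",im)
a=cv2.resize(cv2.imread("pics/c_side.png")[140:240,160:260],None,fx=4,fy=4,interpolation=cv2.INTER_CUBIC)
b=cv2.resize(cv2.imread("pics/c_top.png")[140:260,150:250],None,fx=4,fy=4,interpolation=cv2.INTER_CUBIC)[:400]
cv2.imwrite("pics/c.png",np.hstack([a,b]))
E
```

```text
time: 6.25
position: [0.5145, 0.0964, 0.0785]
tool_rot: [0.282, 0.959, -0.0, -0.001]
ft_force: [-1.8, -1.2, -0.3]
grip_width: 0.0004
grip_force: 0.7
t 6.25 [0.5145 0.0964 0.0785] yaw_y 57.3 F [-1.75 -1.25 -0.35] q [-0.03  0.62  1.81 -0.    0.72 -1.03]
0.016 -0.589090016400163 0.09780293058999773
0.018 -0.6098558076947762 0.09780293058999773
0.02 -0.6307026716015105 0.09780293058999773
```

View pics/c.png

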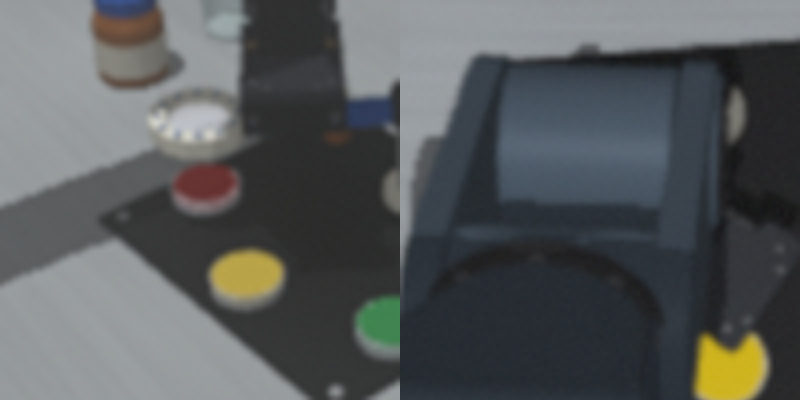

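```bash
python3 - <<'E'
from t import *
piv=np.array([.6065,.0633]);yaw=.0794
q=at("side",208.4,169.6,.103);print(q,(np.arctan2(q[1]-piv[1],q[0]-piv[0])-yaw)%(2*np.pi)-np.pi,np.hypot(*(q[:2]-piv)))
red=at("top",187-.0,217.6,.02)
for h in(.018,):
  for b in(-.6,-.65,-.68,-.7,-.72):
    th=np.pi+yaw+b;c=piv+.095*np.array([np.cos(th),np.sin(th)])-h*np.array([np.sin(th),-np.cos(th)])
    print(b,*to(*c,.0785,np.degrees(th)-90))
E
```

```text
t 6.35 [0.5153 0.0964 0.0785] yaw_y 57.3 F [0.65 0.68 0.05] q [-0.03  0.62  1.81  0.    0.72 -1.03]
[0.45351206 0.14495786 0.103     ] -0.5696844353725194 0.1734165901411084
-0.6 [-0.6, -1.3, 0.0] [-0.0, -0.0, -0.05]
-0.65 [0.4, 3.4, 0.0] [-0.0, -0.0, -0.0]
-0.68 [0.9, 6.2, 0.0] [-0.0, -0.0, 0.03]
-0.7 [1.2, 8.2, 0.0] [-0.0, -0.0, 0.05]
-0.72 [1.4, 10.1, 0.0] [-0.0, -0.0, 0.07]
```

```bash

python3 -m jog '{"dp":[[0.4,3,0],[0.8,6,0],[1.2,8,0],[1.3,9,0],[1.3,9,0],[1.3,5,0],[0,-10,0],[0,-30,0],[0,-35,-40],[0,-35,-90],[0,-35,-120],[0,-35,-120]],"delta_rot":[[0,0,0],[0,0,0.03],[0,0,0.05],[0,0,0.06],[0,0,0.06],[0,0,0.06],[0,0,0.06],[0,0,0.06],[0,0,0.06],[0,0,0.06],[0,0,0.06],[0,0,0.06]],"gripper":[-1,-1,-1,-1,-1,-1,-1,-1,-1,-1,-1,-1]}'
python3 - <<'E'
from t import *
print(to(.507,-.313,.12,90))
E
```

```text
time: 7.55
position: [0.4996, 0.0654, 0.2029]
tool_rot: [0.311, 0.95, 0.001, 0.005]
ft_force: [0.2, -0.1, -0.3]
grip_width: 0.0005
grip_force: 0.0
t 7.55 [0.4996 0.0654 0.2029] yaw_y 53.8 F [ 0.25 -0.1  -0.29] q [-0.09  0.39  1.76 -0.    0.98 -1.03]
([-228.9, -301.3, 83.4], [0.002, 0.011, -0.632])
```

```bash

python3 -m jog '{"dp":[[-30,-40,0],[-60,-80,0],[-90,-120,0],[-121,-160,0],[-151,-200,0],[-181,-240,0],[-211,-280,20],[-229,-301,50],[-229,-301,83],[-229,-301,83],[-229,-301,83]],"delta_rot":[[0,0,-0.1],[0,0,-0.2],[0,0,-0.3],[0,0,-0.4],[0,0,-0.5],[0,0,-0.6],[0,0,-0.632],[0,0.005,-0.632],[0,0.005,-0.632],[0,0.005,-0.632],[0,0.005,-0.632]],"gripper":[-1,-1,-1,-1,-1,-1,-1,-1,-1,-1,-1]}'
cat > v.py <<'E'
from t import *
import sys
piv=np.array([.6065,.0633]);yaw=.0794
im=robot.camera("top");bgr=cv2.cvtColor(im,cv2.COLOR_RGB2BGR)
cv2.imwrite(f"pics/{sys.argv[1]}.png",cv2.resize(bgr[140:255,165:295],None,fx=4.5,fy=4.5,interpolation=cv2.INTER_CUBIC))
s=im[150:235,165:280].astype(int);m=isblu(s[...,0],s[...,1],s[...,2]).astype(np.uint8)
n,l,st,_=cv2.connectedComponentsWithStats(m);ys,xs=np.nonzero(l==1+np.argmax(st[1:,4]))
B=np.array([at("top",x+165,y+150,.105)[:2] for x,y in zip(xs,ys)]);c=B.mean(0);d=np.linalg.svd(B-c,full_matrices=False)[2][0]
d*=np.sign(d@(c-piv));w=lambda v:(np.arctan2(v[1],v[0])-yaw)%(2*np.pi)-np.pi
print("arm n",len(B),"boom dir",w(d),"boom via centroid",w(c-piv))
print(to(.507,-.313,.12,90))
E
python3 v.py d
```

```text
time: 8.65
position: [0.5023, -0.3107, 0.1144]
tool_rot: [0.0, 1.0, 0.002, -0.004]
ft_force: [0.4, 0.0, -0.7]
grip_width: 0.0005
grip_force: 0.0
t 8.65 [ 0.5023 -0.3107  0.1144] yaw_y 90.0 F [ 0.43  0.02 -0.74] q [-0.74  0.63  1.61 -0.    0.92 -2.31]
arm n 321 boom dir -0.6943335360902902 boom via centroid -0.692447016796006
([-4.7, -2.3, -5.7], [0.004, -0.008, -0.0])
```

View pics/d.png

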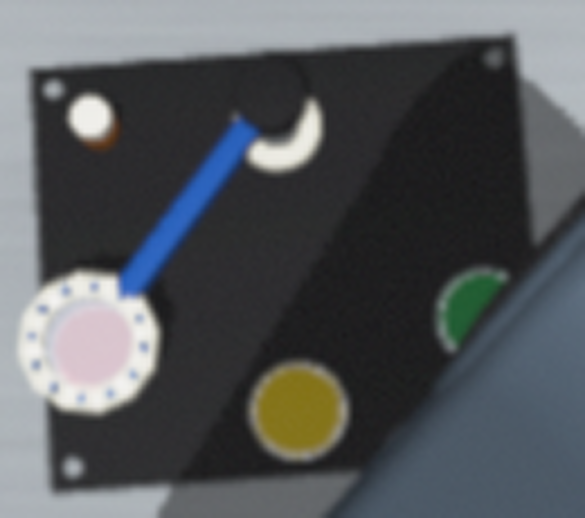

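```bash
python3 - <<'E'
from t import *
piv=np.array([.6065,.0633]);yaw=.0794
w=lambda v:(np.arctan2(v[1],v[0])-yaw)%(2*np.pi)-np.pi
r=at("top",*px(90,342),.103);e=at("top",*px(99,350),.02)
im=cv2.cvtColor(cv2.imread("pics/top0.png"),cv2.COLOR_BGR2RGB);c,n=blob(im,isred,(170,200,205,240))
e2=at("top",*c,.02)
for q in(r,e,e2):print(q,w(q[:2]-piv))
print(to(.4946,.0683,.2,53.8), to(.4946,.0683,.0785,53.8))
E
```

```text
t 8.7 [ 0.5034 -0.3111  0.1158] yaw_y 90.0 F [0.38 0.62 0.01] q [-0.74  0.62  1.61 -0.    0.92 -2.31]
[0.46789087 0.16037295 0.103     ] -0.6903513662717717
[0.47067956 0.16707663 0.02      ] -0.7318466677500699
[0.47122336 0.16781033 0.02      ] -0.7371885407125935
([9.0, 379.6, -83.4], [0.0, -0.005, 0.632]) ([8.4, 379.3, 38.1], [0.0, -0.005, 0.632])
```

```bash

python3 -m jog '{"dp":[[0,0,-45],[0,30,-84],[2,78,-84],[3,126,-84],[4,174,-84],[5,222,-84],[6,270,-84],[8,318,-84],[9,360,-84],[9,380,-84],[9,380,-84],[9,380,-84]],"delta_rot":[[0,0,0],[0,0,0.1],[0,0,0.2],[0,0,0.3],[0,0,0.4],[0,0,0.5],[0,0,0.6],[0,-0.005,0.632],[0,-0.005,0.632],[0,-0.005,0.632],[0,-0.005,0.632],[0,-0.005,0.632]],"gripper":[-1,-1,-1,-1,-1,-1,-1,-1,-1,-1,-1,-1]}'
cat > g.py <<'E'
from t import *
piv=np.array([.6065,.0633]);yaw=.0794
print("down",to(*p[:2],.0785,53.8))
for b in(-.66,-.69,-.71,-.73,-.735,-.74):
    h=.0163;th=np.pi+yaw+b;c=piv+.093*np.array([np.cos(th),np.sin(th)])-h*np.array([np.sin(th),-np.cos(th)])
    print(b,*to(*c,.0785,np.degrees(th)-90))
E
python3 g.py
```

```text
time: 9.9
position: [0.4954, 0.069, 0.2018]
tool_rot: [0.309, 0.951, 0.0, 0.002]
ft_force: [0.1, -0.4, -0.6]
grip_width: 0.0007
grip_force: 0.0
t 9.9 [0.4954 0.069  0.2018] yaw_y 54.0 F [ 0.07 -0.41 -0.63] q [-0.09  0.39  1.77 -0.    0.98 -1.03]
down ([0.4, -0.2, 123.3], [0.001, 0.003, 0.003])
-0.66 [-0.7, 39.8, 123.3] [0.001, 0.003, -0.048]
-0.69 [-0.1, 42.6, 123.3] [0.001, 0.003, -0.018]
-0.71 [0.2, 44.5, 123.3] [0.001, 0.003, 0.002]
-0.73 [0.5, 46.3, 123.3] [0.001, 0.003, 0.022]
-0.735 [0.6, 46.8, 123.3] [0.001, 0.003, 0.027]
-0.74 [0.7, 47.3, 123.3] [0.001, 0.003, 0.032]
```

```bash

python3 -m jog '{"dp":[[0,0,40],[0,0,80],[0,0,110],[0,0,123],[0,10,123],[0,20,123],[0,30,123],[0,30,123],[0,30,123]],"delta_rot":[[0,0,0],[0,0,0],[0,0,0],[0,0,0],[0,0,0.01],[0,0,0.01],[0,0,0.01],[0,0,0.01],[0,0,0.01]],"gripper":[-1,-1,-1,-1,-1,-1,-1,-1,-1]}'
python3 g.py
```

```text
time: 10.8
position: [0.5134, 0.093, 0.0781]
tool_rot: [0.315, 0.949, 0.0, 0.001]
ft_force: [0.5, 0.2, -0.5]
grip_width: 0.0006
grip_force: 0.0
t 10.8 [0.5134 0.093  0.0781] yaw_y 53.3 F [ 0.48  0.19 -0.5 ] q [-0.04  0.62  1.81 -0.    0.71 -0.97]
down ([-0.0, 0.0, -0.4], [0.001, 0.002, -0.009])
-0.66 [-0.5, 9.9, -0.4] [0.001, 0.002, -0.06]
-0.69 [0.1, 12.7, -0.4] [0.001, 0.002, -0.03]
-0.71 [0.4, 14.5, -0.4] [0.001, 0.002, -0.01]
-0.73 [0.8, 16.4, -0.4] [0.001, 0.002, 0.01]
-0.735 [0.8, 16.9, -0.4] [0.001, 0.002, 0.015]
-0.74 [0.9, 17.3, -0.4] [0.001, 0.002, 0.02]
```

Push 16.9 mm, then back off, rise, and head back to the button.

```bash

python3 -m jog '{"dp":[[0.2,5,0],[0.4,10,0],[0.6,13,0],[0.8,15,0],[0.8,16.4,0],[0.8,16.9,0],[0.8,16.9,0],[0.8,12,0],[0,-10,0],[0,-25,-20],[0,-25,-70],[0,-25,-120]],"delta_rot":[[0,0,0],[0,0,0],[0,0,0],[0,0,0.01],[0,0,0.015],[0,0,0.015],[0,0,0.015],[0,0,0.015],[0,0,0.015],[0,0,0.015],[0,0,0.015],[0,0,0.015]],"gripper":[-1,-1,-1,-1,-1,-1,-1,-1,-1,-1,-1,-1]}'
python3 - <<'E'
from t import *
print(to(.507,-.313,.12,90))
E
```

```text
time: 12.0
position: [0.4962, 0.072, 0.1974]
tool_rot: [0.323, 0.946, -0.0, -0.002]
ft_force: [1.3, -0.9, -0.2]
grip_width: 0.0003
grip_force: 0.0
t 12.0 [0.4962 0.072  0.1974] yaw_y 52.3 F [ 1.35 -0.86 -0.17] q [-0.08  0.4   1.76  0.    0.98 -0.99]
([-244.3, -297.9, 77.1], [-0.001, -0.004, -0.658])
```

```bash

python3 -m jog '{"dp":[[-32,-38,0],[-63,-77,0],[-95,-116,0],[-127,-155,0],[-158,-193,0],[-190,-232,0],[-220,-270,20],[-244,-298,50],[-244,-298,77],[-244,-298,77],[-244,-298,77]],"delta_rot":[[0,0,-0.1],[0,0,-0.2],[0,0,-0.3],[0,0,-0.4],[0,0,-0.5],[0,0,-0.6],[0,0,-0.658],[0,0,-0.658],[0,0,-0.658],[0,0,-0.658],[0,0,-0.658]],"gripper":[-1,-1,-1,-1,-1,-1,-1,-1,-1,-1,-1]}'
python3 v.py e
```

```text
time: 13.1
position: [0.5083, -0.3117, 0.1198]
tool_rot: [-0.0, 1.0, 0.001, -0.001]
ft_force: [-0.5, 0.4, 1.3]
grip_width: 0.0006
grip_force: 0.0
t 13.1 [ 0.5083 -0.3117  0.1198] yaw_y 90.1 F [-0.52  0.41  1.25] q [-0.74  0.62  1.6   0.    0.93 -2.31]
arm n 325 boom dir -0.7305395710429154 boom via centroid -0.7285604134764916
([1.3, -1.3, -0.2], [0.002, -0.002, 0.001])
```

View pics/e.png

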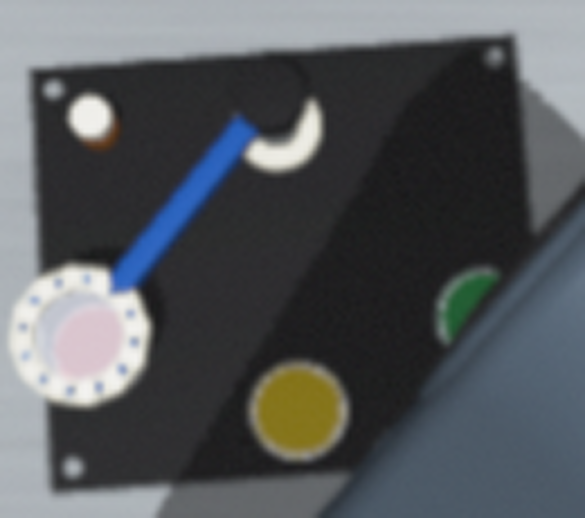

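```bash
python3 - <<'E'
from t import *
piv=np.array([.6065,.0633]);yaw=.0794
w=lambda v:(np.arctan2(v[1],v[0])-yaw)%(2*np.pi)-np.pi
im=cv2.imread("pics/e.png").astype(int)
r=at("top",*px(81,334.5),.103);print("ring",r,w(r[:2]-piv))
# ring outer circle by white threshold
m=(im.min(2)>150).astype(np.uint8);n,l,st,c=cv2.connectedComponentsWithStats(m[230:430,0:200].copy());i=1+np.argmax(st[1:,4])
k=cv2.findContours((l==i).astype(np.uint8),cv2.RETR_EXTERNAL,cv2.CHAIN_APPROX_NONE)[0][0];e=cv2.fitEllipse(k);print(e,st[i])
r=at("top",*px(e[0][0],e[0][1]+230),.103);print("ring fit",r,w(r[:2]-piv))
print(to(.507,-.3125,.03,90))
E
```

```text
t 13.15 [ 0.5092 -0.3119  0.1209] yaw_y 90.1 F [-0.5  -0.64  0.08] q [-0.74  0.62  1.59  0.    0.93 -2.31]
ring [0.47200016 0.16544816 0.103     ] -0.7289323565540173
((59.05806350708008, 104.00320434570312), (160.47410583496094, 193.8028106689453), 171.34921264648438) [    0     0   149   200 20333]
ring fit [0.47219374 0.1775879  0.103     ] -0.7844453084595204
([2.2, -0.6, 90.9], [-0.0, 0.0, 0.002])
```

```bash

python3 -m jog '{"dp":[[2,-0.6,35],[2,-0.6,65],[2,-0.6,80],[2,-0.6,84],[2,-0.6,86],[2,-0.6,88],[2,-0.6,88]],"delta_rot":[[0,0,0],[0,0,0],[0,0,0],[0,0,0],[0,0,0],[0,0,0],[0,0,0]],"gripper":[-1,-1,-1,-1,-1,-1,-1]}'
python3 - <<'E'
from t import *
im=cv2.cvtColor(robot.camera("side"),cv2.COLOR_RGB2BGR)
cv2.imwrite("pics/f.png",cv2.resize(im[225:315,280:400],None,fx=5,fy=5,interpolation=cv2.INTER_CUBIC))
E
```

```text
time: 13.85
position: [0.5078, -0.3134, 0.0333]
tool_rot: [-0.001, 1.0, -0.001, 0.001]
ft_force: [0.2, 1.0, -0.8]
grip_width: 0.0004
grip_force: 0.0
t 13.85 [ 0.5078 -0.3134  0.0333] yaw_y 90.1 F [ 0.24  0.98 -0.83] q [-0.74  0.75  1.64  0.    0.75 -2.31]
```

View pics/f.png

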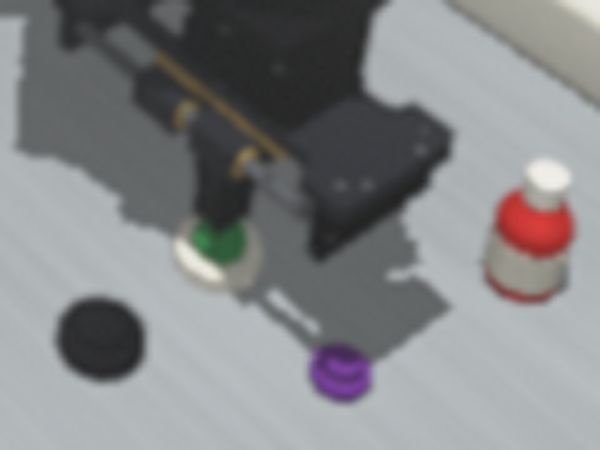

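```bash

python3 -m jog '{"dp":[[0,0,2],[0,0,4],[0,0,6],[0,0,8],[0,0,8]],"delta_rot":[[0,0,0],[0,0,0],[0,0,0],[0,0,0],[0,0,0]],"gripper":[-1,-1,-1,-1,-1]}'
```

```text
time: 14.4
position: [0.5068, -0.3128, 0.0238]
tool_rot: [-0.001, 1.0, 0.0, -0.0]
ft_force: [-0.4, 0.6, -0.5]
grip_width: 0.0006
grip_force: 0.0
```

```bash

python3 -m jog '{"dp":[[0,0,1],[0,0,2],[0,0,3],[0,0,4],[0,0,4]],"delta_rot":[[0,0,0],[0,0,0],[0,0,0],[0,0,0],[0,0,0]],"gripper":[-1,-1,-1,-1,-1]}'
```

```text
time: 14.9
position: [0.5071, -0.313, 0.0203]
tool_rot: [-0.001, 1.0, -0.0, 0.0]
ft_force: [-1.0, 0.7, 2.1]
grip_width: 0.0004
grip_force: 1.3
```

```bash

python3 -m jog '{"dp":[[0,0,1],[0,0,2],[0,0,3],[0,0,3]],"delta_rot":[[0,0,0],[0,0,0],[0,0,0],[0,0,0]],"gripper":[-1,-1,-1,-1]}'
python3 -m jog '{"dp":[[0,0,1],[0,0,2],[0,0,2]],"delta_rot":[[0,0,0],[0,0,0],[0,0,0]],"gripper":[-1,-1,-1]}'
```

```text
time: 15.3
position: [0.5071, -0.313, 0.0172]
tool_rot: [-0.001, 1.0, -0.0, 0.0]
ft_force: [-1.3, 0.6, 4.7]
grip_width: 0.0006
grip_force: 2.2
time: 15.6
position: [0.5072, -0.313, 0.0163]
tool_rot: [-0.001, 1.0, -0.0, 0.0]
ft_force: [-2.2, 0.2, 11.1]
grip_width: 0.0006
grip_force: 5.6
```

```bash

python3 -m jog '{"dp":[[0,0,1],[0,0,1],[0,0,1]],"delta_rot":[[0,0,0],[0,0,0],[0,0,0]],"gripper":[-1,-1,-1]}'
python3 -m jog '{"dp":[[0,0,-3],[0,0,-8],[0,0,-15],[0,0,-40],[0,0,-80],[0,0,-110],[0,0,-110],[0,0,-110]],"delta_rot":[[0,0,0],[0,0,0],[0,0,0],[0,0,0],[0,0,0],[0,0,0],[0,0,0],[0,0,0]],"gripper":[-1,-1,-1,-1,-1,-1,-1,-1]}'
python3 v.py g
```

```text
time: 15.9
position: [0.5071, -0.313, 0.0162]
tool_rot: [-0.001, 1.0, -0.0, 0.0]
ft_force: [-3.5, 2.2, 16.6]
grip_width: 0.0005
grip_force: 8.3
time: 16.7
position: [0.5072, -0.3131, 0.1246]
tool_rot: [-0.001, 1.0, -0.0, 0.0]
ft_force: [-0.5, 0.6, -1.0]
grip_width: 0.0003
grip_force: 0.0
t 16.7 [ 0.5072 -0.3131  0.1246] yaw_y 90.1 F [-0.46  0.63 -1.01] q [-0.74  0.61  1.6  -0.    0.93 -2.31]
arm n 327 boom dir -0.73196929579762 boom via centroid -0.7292837056955777
([0.2, 0.1, 4.6], [-0.001, 0.001, 0.001])
```

View pics/g.png

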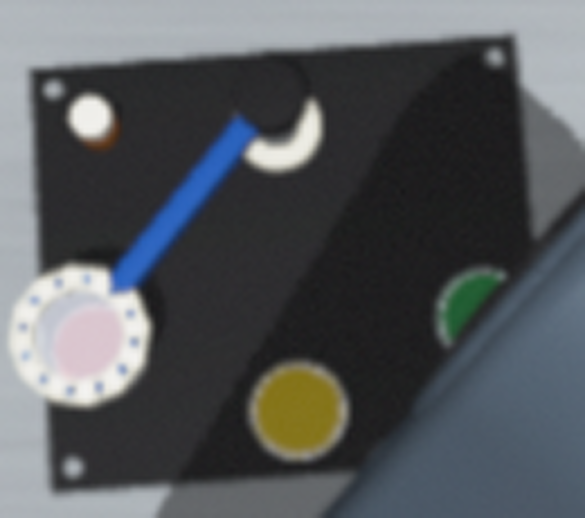

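The ring still stands over the red dish (ring centre at crop 81,334, boom −0.731 against the dish's −0.735). The other dishes and the vial have not moved.

```bash
python3 -c "
from rig import robot
print(robot.hand_in())"
```

```text
the job is handed in; nothing more can be done
None
```

I pushed the ring to within about 2 mm of centre over the red dish, then pressed the larger green shutter button to its stop (about 17 N) and released it; the job was handed in at about 17 s and no verdict was shown.

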